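# Take the pressing weight off the tiled lid and hold the lid open for fitting its stay

### The arm

A 6-joint arm with a two-finger parallel gripper is mounted at the origin on the work surface. World frame = base frame: x ahead of the robot, y to its left, z up, the work surface at z = 0. Lengths are in m, angles in rad, forces in N, time in s.
With the tool pointing down it reaches from about 0.35 to 0.975 m from the base axis. Payload 7.1 kg.
Tool frame: the origin (TCP) lies at the very end of the fingers, on their centre line; the grasp point (between the pads) lies 19 mm behind it; z points along the fingers, y is the line along which they close (so a half turn about z gives the same grasp; the last joint's range is limited). The gripper opens to 88 mm and grips with 3 to 60 N. Pads are 20 mm wide; open, the fingers measure 115 mm over their backs; the gripper's body (75 mm by 178 mm) begins 61 mm behind the grasp point.
Start: joints at [1.313, 0.423, 1.63, -0, 1.089, -0.019], TCP at [0.148, 0.607, 0.223] pointing down, gripper open.
Joint ranges: [-3, 3], [-0.9, 2.11], [0.09, 2.58], [-1.31, 4.45], [0.11, 2.69], [-2.54, 2.54]. Speed limits (rad/s): [2.39, 2.39, 3.01, 3.14, 3.14, 3.14].

### API

Orientations are given as [roll, pitch, yaw] about the fixed x, y, z axes, in that order (R = Rz(yaw) Ry(pitch) Rx(roll)).
In Python, from bench import env gives the robot as it stands. Calls block until the motion is done:
- env.move_pose(position, orientation): joint-space move of the TCP to a pose.
- env.move_linear(position, rotation=None, velocity=0.15, f_stop=None): straight line of the TCP; rotation=None keeps the orientation; velocity is the mean speed in m/s. With f_stop (N) it stops when the force on the tool has changed by that much, and returns True; else False.
- env.move_joints(angles): joint-space move.
- env.move_gripper(opening, newtons=None): opening from 0.0 (shut) to 1.0 (fully open); newtons is the grip in N (None keeps the last); returns when the fingers have stopped.
- env.sleep(seconds).
- env.inverse_kinematics(position, orientation): joint angles nearest the present ones, or None.
- env.snapshot(name): name is "side" or "top"; returns a dict with "image" (480x640x3 uint8, red, green, blue), "z_map" (480x640 float32, m along the optical axis (not along the pixel's ray), 0 where there is no reading), "fx", "fy", "cx", "cy" (pixels), "eye" and "orientation" of the camera in the world. Camera axes: x right, y down, z forward; pixel columns grow to the right and rows downward; lengths in m; the calibration is good to about 2 mm. A picture is of the moment at which its call begins.
A pose or a line that the arm cannot do raises env.Unreachable and nothing moves.
- env.sign_off(): hands the job in; it is judged then, once.
Readings, each from a call of its own:
- env.read_t(): time.
- env.read_joints(): joint angles.
- env.read_dq(): joint speeds.
- env.read_joint_efforts(): joint torques, N m.
- env.read_position(): TCP position.
- env.read_orientation(): TCP orientation.
- env.read_contact_force(): force on the tool from outside, world axes, zero at the start.
- env.read_torque(): the same for the moment, N m.
- env.read_finger_gap(): opening from 0.0 (shut) to 1.0 (fully open).
- env.read_grip_force(): force on a finger pad.
Only numpy, scipy, OpenCV 4.12 (cv2) and the standard library are available. Lean on these libraries where they do the work, as an engineer would, in place of code of your own. Each camera call takes 0.05 s, during which the arm holds its last target. There are 200 camera calls.

### The job

The glue under the tiles has set: lift the steel weight off the lid of the plywood box by its knob and stand it gently in the middle of the cork mat, keeping the lid shut meanwhile. Then raise the lid to 60 degrees from closed, without ever letting it go over past upright, and finish while still holding it there with the fingers, steady and with nothing else propping it, so that I can screw on the lid stay; it falls shut if you let go. Leave everything else on the table where it is.

Things in the scene. Friction and masses are not known exactly. Their poses are not given: they have to be found in the camera images.
- box: The plywood box, 200 mm deep (its x) and 240 mm wide (its y), 100 mm high without the lid, 9 mm walls, open and empty inside, fixed to the table. Origin: centre of its underside; its x axis points from its front, where the lid has its knob, to its back, where the hinges are.
- lid (a joint): Opening angle of the lid in rad: 0 closed, growing as it opens; 1.047 = 60 degrees, 1.57 upright. Hinged at the box's back, along the box's y: the front edge rises, then goes back. No stop or catch, almost no friction: it falls shut when let go below about 1.5. It takes about 3 N at the knob to lift.
- lid_hinge (a point): Middle of the lid's hinge line, at the back edge of the box's rim: 100 mm behind the box's centre, 100 mm above the table. The lid is a 12 mm plywood panel of 0.47 to 0.66 kg, 248 mm wide; its underside lies on the rim, its front edge stands 8 mm out beyond the box's front; six white tiles on it rise 5 mm above the panel.
- lid_knob (a point): Centre of the head of the lid's wooden knob, a disc 28 mm across, 22 mm high, axis square to the lid, on a neck 14 mm across, 13 mm long. Lid closed: 24 mm above the panel (136 mm above the table), 188 mm in front of the hinge line and 36 mm above it, mid-width. Between fingers that close along the box's y the knob can turn in the grip as the lid swings.
- weight_knob (a point): Centre of the knob's head on the loose pressing weight: steel block 56 (its x) x 80 (its y) x 14 mm, on its middle a neck 14 mm across and 14 mm long and a dark wooden disc head 28 mm across, 22 mm high. 39 mm above its underside. 0.5 to 0.75 kg. It starts on the tiles, near the middle of the closed lid.
- weight_foot (a point): Centre of the weight's underside, 39 mm below weight_knob when upright; z up along the knob.
- mat_top (a point): Centre of the top face of the cork mat, 130 mm square and 4 mm thick, fixed flat on the table to the left or right of the box.
- house: Leave alone: the small plywood house with a gable roof (145 mm long along its y, 105 mm wide over the roof, 110 mm high). Origin: its underside's centre.
- glue: Leave alone: a white glue bottle (52 mm across, 150 mm high). Origin: its underside's centre.
- sander: Leave alone: a wooden sanding block (65 x 110 x 32 mm). Origin: its underside's centre.
- screwdriver: Leave alone: a screwdriver lying on the table (200 mm long along its x, 26 mm high, origin under its middle).
- tray: Leave alone: a low grey tray (90 x 150 x 22 mm) with the brass lid stay and its screws. Origin: its underside's centre.
- cup: Leave alone: a blue mug-sized cup of brushes (76 mm across, brushes up to 170 mm high). Origin: its underside's centre.
- tiles: Leave alone: a stack of four loose white tiles (100 x 100 mm each, set askew, 145 mm across and 24 mm high in all). Origin: its underside's centre.

How it is judged:
On the way:
1. the weight stands upright on the cork mat, let go, with the lid still shut (x of weight_foot in the frame of mat_top between -0.05 and 0.05 m and y of weight_foot in the frame of mat_top between -0.05 and 0.05 m and z of weight_foot in the frame of mat_top between -0.004 and 0.004 m and angle between weight_foot's own z axis and vertical below 0.1 rad and linear speed of weight below 0.03 m/s and contact force between the fingers and weight below 0.1 N and value of joint lid below 0.1 rad), for 0.2 s.
At the end, for the whole second after the job is handed in: The lid is still, held by the fingers (contact force above 0.5 N) at 60 degrees plus or minus 5 degrees, touching no loose thing; the weight stands upright at rest on the cork mat, its centre within 50 mm of the mat's centre along each side of the mat, not touched by the fingers (value of joint lid between 0.96 and 1.134 rad and velocity of joint lid between -0.05 and 0.05 rad/s and contact force between the fingers and lid above 0.5 N and contact force between each of lid, the fingers and weight below 0.1 N and contact force between lid and house below 0.1 N and contact force between lid and glue below 0.1 N and contact force between lid and sander below 0.1 N and contact force between lid and screwdriver below 0.1 N and contact force between lid and tray below 0.1 N and contact force between lid and cup below 0.1 N and contact force between lid and tiles below 0.1 N and x of weight_foot in the frame of mat_top between -0.05 and 0.05 m and y of weight_foot in the frame of mat_top between -0.05 and 0.05 m and z of weight_foot in the frame of mat_top between -0.004 and 0.004 m and angle between weight_foot's own z axis and vertical below 0.1 rad and linear speed of weight below 0.03 m/s); the arm keeps its last pose, push and grip.
It fails at once if the lid goes over, past upright (about 92 degrees) (value of joint lid above 1.6 rad).
It fails at once if the lid is opened more than 10 degrees before the weight has been taken to the mat (value of joint lid above 0.175 rad and horizontal distance between weight_foot and mat_top above 0.1 m).
It fails at once if the weight is tipped over (angle between weight_foot's own z axis and vertical above 0.7 rad).
It fails at once if the weight is dropped or banged down on the table, the mat or the box (over 80 N) (contact force between weight and mat above 80 N or contact force between weight and table above 80 N or contact force between weight and box above 80 N).
It fails at once if one of the other things is moved more than 30 mm (distance of any of house, glue, sander, screwdriver, tray, cup, tiles from where it was at the start of the episode above 0.03 m).
It also fails if it takes over 58 s, if anything falls off the work surface, if the arm or the gripper's body presses on something with over 40 N, if the wrist force passes 120 N, or if a joint passes its speed limit or range.

## Working session

There is one attempt and no reset: what is moved stays moved. The work goes in short steps, each a Python script; the robot and the scene stay as the last script left them, time stands still between calls to the robot, and variables do not carry over. Pictures are saved under pics/ and viewed, at most 10 in all, crops included, and the job is handed in when it is done.

```bash
ls; mkdir -p pics; cat > h.py <<'E'
import numpy as np, cv2
from scipy.spatial.transform import Rotation as R
from bench import env
def cloud(s):
    v,u=np.mgrid[0:480,0:640]; z=s["z_map"]
    P=np.stack([(u-s["cx"])/s["fx"]*z,(v-s["cy"])/s["fy"]*z,z],-1)
    o=np.array(s["orientation"],float)
    M=o if o.shape==(3,3) else R.from_euler("xyz",o).as_matrix()
    W=P@M.T+np.array(s["eye"]); W[z==0]=np.nan
    return W
def snap(name,f):
    s=env.snapshot(name); cv2.imwrite(f"pics/{f}.png",s["image"][:,:,::-1]); np.savez(f"pics/{f}.npz",W=cloud(s),im=s["image"])
    return s
E
python3 - <<'E'
from h import *
for n in("top","side"):
    s=snap(n,n+"0"); print(n,s["eye"],s["orientation"],s["fx"])
print(env.read_t(),env.read_orientation(),env.read_finger_gap())
E
```

```text
pics
top [ 0.35113031 -0.01005074  1.16857087] [-2.98245724  0.01817177 -1.57950871] 461.57124781963597
side [ 0.07246019 -1.1052737   1.13799334] [-2.28259429e+00  1.19626823e-03 -3.93010400e-01] 619.6186195886638
0.1 [-3.14017683e+00 -1.67909716e-05  2.90281891e+00] 1.0019816934713857
```

View pics/top0.png

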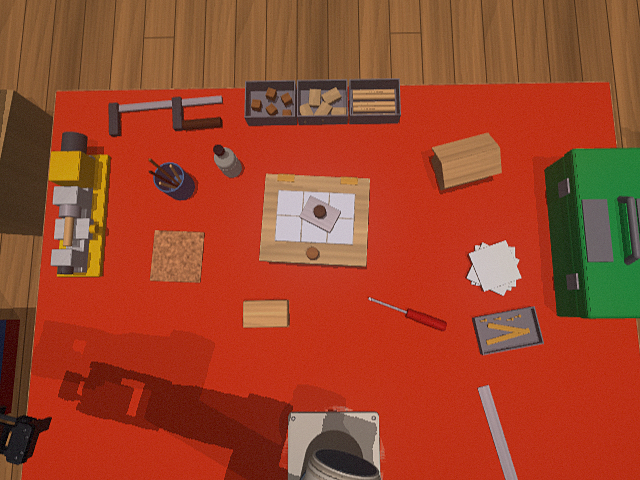

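View pics/side0.png

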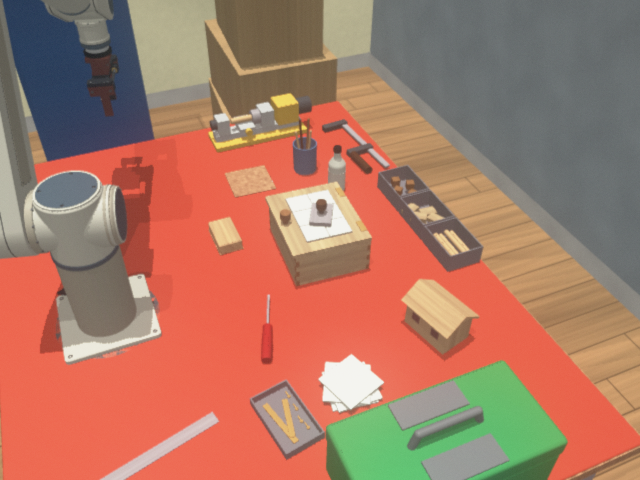

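The top view shows the box at about (315,220) with its hinges at the far edge. The weight's knob is at (320,212), the lid knob at (313,253) and the mat at (177,257). The sander, at (266,314), is in front of the box, and the bottle (227,161) and cup (174,180) are behind and to the left.

```bash
python3 - <<'E'
from h import *
d=np.load("pics/top0.npz");W=d["W"];im=d["im"].astype(int)
v,u=np.mgrid[0:480,0:640]
def reg(u0,u1,v0,v1,z0,z1):
    m=(u>=u0)&(u<=u1)&(v>=v0)&(v<=v1)&(W[...,2]>z0)&(W[...,2]<z1); return m
def rect(m,n):
    p=W[m]; r=cv2.minAreaRect((p[:,:2]*1000).astype(np.float32)); print(n,len(p),np.round(p.mean(0),4),"z",np.round(np.percentile(p[:,2],[5,50,95]),4),"rect",np.round(r[0],1),np.round(r[1],1),round(r[2],1))
for n,a in dict(wknob=(300,340,195,228,.147,.18),lknob=(298,328,240,266,.130,.16),lid=(250,380,165,275,.100,.130),block=(290,350,185,240,.124,.136)).items(): rect(reg(*a),n)
# mat by colour: not strongly red
m=reg(140,215,220,292,-.02,.03)&(im[...,1]>60); m=cv2.morphologyEx(m.astype(np.uint8),cv2.MORPH_OPEN,np.ones((3,3)))>0; rect(m,"mat")
for n,a in dict(sander=(235,295,290,335,.02,.05),glue=(205,245,140,182,.02,.2),cup=(145,200,155,205,.02,.2)).items(): rect(reg(*a),n)
p=W[reg(0,639,60,400,-.02,.01)];print("table z",np.median(p[:,2]))
E
```

```text
wknob 131 [0.5694 0.0245 0.1647] z [0.1518 0.1657 0.1687] rect [570.8  24.3] [25.  27.4] 86.9
lknob 127 [0.4785 0.0422 0.1453] z [0.1385 0.146  0.149 ] rect [479.3  42.4] [25.9 27.2] 57.5
lid 8649 [0.5611 0.0376 0.1141] z [0.1089 0.1134 0.1202] rect [565.7  37.2] [248.2 213.2] 86.4
block 712 [0.5696 0.0246 0.1301] z [0.127  0.1302 0.1333] rect [571.4  24.7] [79.9 56.7] 62.1
mat 2554 [0.4908 0.3952 0.0038] z [-0.0001  0.0038  0.0074] rect [491.8 395.7] [131.8 131.1] 87.5
sander 1208 [0.3455 0.1631 0.0316] z [0.0278 0.0317 0.0352] rect [345.6 163.5] [109.2  62.8] 89.4
glue 597 [0.7135 0.2526 0.0947] z [0.0302 0.0985 0.151 ] rect [718.9 256.6] [43.7 51.8] 36.0
cup 1030 [0.6725 0.3906 0.0776] z [0.0268 0.0765 0.1474] rect [674.2 392.2] [75.1 74.7] 60.3
table z -0.00014849925276050335
```

```bash
python3 - <<'E'
from h import *
yaw=min([np.radians(-3.6),np.radians(176.4)],key=lambda y:(lambda q:9 if q is None else abs(q[5]))(env.inverse_kinematics([.5708,.0245,.30],[np.pi,0,y])))
o=[np.pi,0,yaw]
p=env.read_position(); env.move_linear([p[0],p[1],.30],velocity=.2)
env.move_pose([.5708,.0245,.26],o); env.move_gripper(.65)
print(yaw,env.read_joints(),env.read_t(),env.read_contact_force())
print(env.move_linear([.5708,.0245,.138],velocity=.08,f_stop=8))
env.move_gripper(0,30); print(env.read_finger_gap(),env.read_grip_force(),env.read_position(),env.read_contact_force())
env.move_linear([.5708,.0245,.17],velocity=.05)
print(env.read_finger_gap(),env.read_grip_force(),env.read_contact_force(),env.read_t())
snap("side","side1"); 
E
```

```text
3.0787608005179976 [ 2.20163298e-02  3.02871983e-01  1.71673371e+00 -7.81308109e-06
  1.12195821e+00 -1.48587423e+00] 3.85 [ 0.01199879 -0.59927762 -0.09410543]
False
0.3144832609218399 30.000189542770386 [0.57083798 0.02455301 0.13807388] [-0.15292551  0.70724598  2.25029528]
0.3098293039097373 29.998806416988373 [-0.39468335  0.04976086 -6.77938096] 6.8917
```

View pics/side1.png

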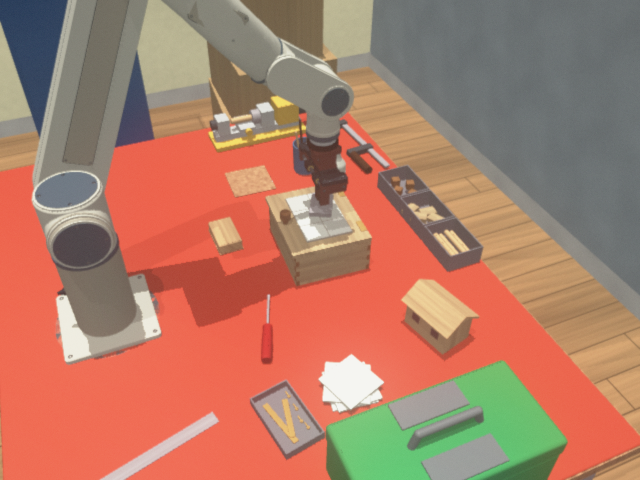

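The weight hangs in the grip at about (325,210), clear of the lid, and the lid is shut. The force reading shows about 7 N of load. Next I carry it to the mat.

```bash
python3 - <<'E'
from h import *
env.move_linear([.5708,.0245,.27],velocity=.12)
env.move_linear([.4918,.3957,.25],velocity=.15)
env.move_linear([.4918,.3957,.045],velocity=.12); env.sleep(.3)
print(env.move_linear([.4918,.3957,.018],velocity=.015,f_stop=3),env.read_position(),env.read_contact_force(),env.read_grip_force())
env.move_gripper(.65); env.sleep(.3)
print(env.read_finger_gap(),env.read_contact_force())
env.move_linear([.4918,.3957,.25],velocity=.12)
env.move_pose([.44,.2,.25],[np.pi,0,np.radians(176.4)])
print(env.read_t()); snap("top","top2"); snap("side","side2")
d=np.load("pics/top2.npz");W=d["W"]
for n,(x,y,z0,z1) in dict(wknob=(.492,.396,.035,.08),lknob=(.479,.042,.130,.16)).items():
    m=(abs(W[...,0]-x)<.06)&(abs(W[...,1]-y)<.06)&(W[...,2]>z0)&(W[...,2]<z1); p=W[m]
    print(n,len(p),cv2.minAreaRect((p[:,:2]*1000).astype(np.float32)),p[:,2].max())
E
```

```text
True [0.49174285 0.39570235 0.02550531] [-0.43366776  0.77926489  5.95047732] 30.000900328159332
0.6521266028347741 [ 0.5687213   0.66154427 -0.32746894]
17.7833Traceback (most recent call last):
  File "<stdin>", line 14, in <module>
    return umr_maximum(a, axis, None, out, keepdims, initial, where)
ValueError: zero-size array to reduction operation maximum which has no identity
```

View pics/side2.png

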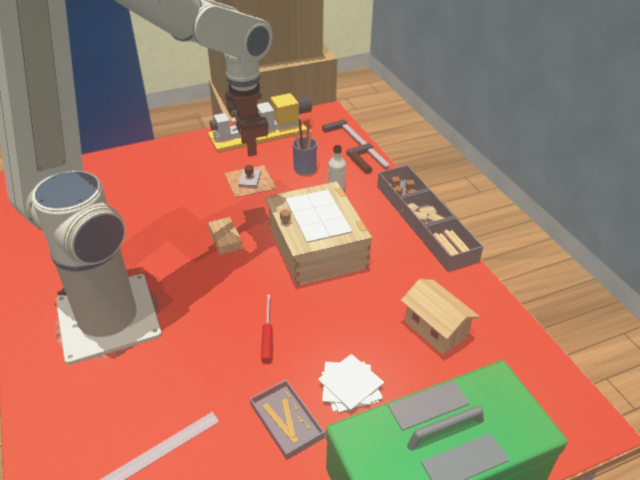

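The weight stands upright in the middle of the mat, at (250,175), and the lid is shut with its knob at (285,215). Next is the lid.

```bash
python3 - <<'E'
from h import *
a=np.radians(-3.6); ax=np.array([np.cos(a),np.sin(a),0]); o=[np.pi,0,np.radians(176.4)]
K=np.array([.4800,.0424,.136]); H=K+.188*ax-[0,0,.036]
env.move_pose(K+[0,0,.06],o)
print(env.move_linear(K+[0,0,-.016],velocity=.08,f_stop=8))
env.move_gripper(0,35); print("grip",env.read_finger_gap(),env.read_grip_force(),env.read_contact_force())
for d in list(np.arange(7.5,61,7.5)):
    t=np.radians(d)
    k=H+ax*(-.188*np.cos(t)+.036*np.sin(t))+[0,0,.188*np.sin(t)+.036*np.cos(t)]
    env.move_linear(k-[0,0,.016],velocity=.07)
    f=env.read_contact_force(); print(d,np.round(f,1),round(env.read_finger_gap(),3),round(env.read_t(),1))
    if np.linalg.norm(f)>30: print("STOP");break
env.sleep(.3); snap("side","side3"); snap("top","top3")
# lid angle: points of the raised panel in hinge frame (both cameras)
for n in("side3","top3"):
    W=np.load(f"pics/{n}.npz")["W"].reshape(-1,3); D=W-H; s=-D@ax; y=D@np.array([-np.sin(a),np.cos(a),0]); z=D[:,2]
    m=(s>-.03)&(s<.2)&(abs(y)<.122)&(abs(y)>.06)&(z>.02)&(z<.23); 
    print(n,m.sum(),np.degrees(np.percentile(np.arctan2(z[m],s[m]),[5,25,50,75,95])))
E
```

```text
False
grip 0.30680320730120625 35.00042259693146 [-0.96469079 -0.62692979  2.23938778]
7.5 [ 3.4 -1.  -5.6] 0.307 20.8
15.0 [ 1.9 -1.6 -5.2] 0.312 21.3
22.5 [ 1.8 -1.6 -4.6] 0.31 21.8
30.0 [ 1.4 -1.5 -5.8] 0.31 22.3
37.5 [ 1.6 -2.1 -6.1] 0.309 22.8
45.0 [ 0.9 -2.1 -7.6] 0.309 23.3
52.5 [-0.1 -2.9 -5.1] 0.307 23.8
60.0 [-1.1 -1.9 -4.8] 0.31 24.4
side3 499 [58.06209391 59.83277423 61.59162085 64.32733849 72.28379913]
top3 519 [58.92488525 61.43853965 62.35696408 64.6275865  75.80595704]
```

View pics/side3.png

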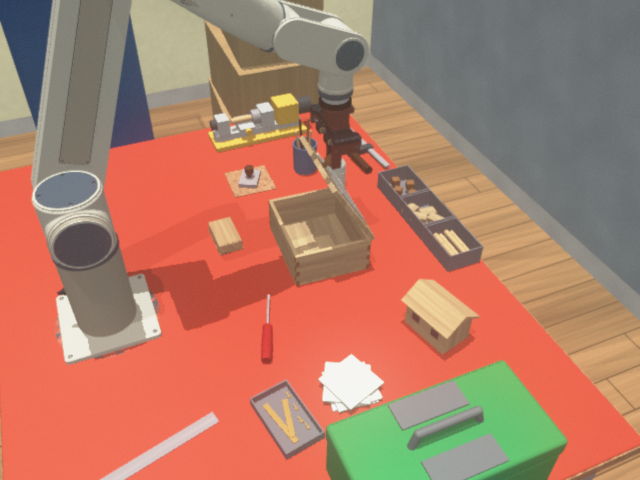

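The lid stands raised at about (335,185), held by the knob, and the weight is still upright on the mat. Before handing in, I'll get a better estimate of the angle from a line fit and check that it isn't drifting.

```bash
python3 - <<'E'
from h import *
a=np.radians(-3.6); ax=np.array([np.cos(a),np.sin(a),0]); H=np.array([.48,.0424,.1])+.188*ax
env.sleep(1.5); snap("side","side4"); snap("top","top4")
for n in("side3","side4","top3","top4"):
    W=np.load(f"pics/{n}.npz")["W"].reshape(-1,3); D=W-H; s=-D@ax; y=D@np.array([-np.sin(a),np.cos(a),0]); z=D[:,2]
    m=(s>-.03)&(s<.2)&(abs(y)<.122)&(abs(y)>.05)&(z>.015)&(z<.23)
    P=np.stack([s,z],1)[m]; best=max(((abs(s0*0+P[:,0]*np.sin(t)-P[:,1]*np.cos(t)-c)<.003).sum(),np.degrees(t),c) for s0 in[0] for t in np.radians(np.arange(50,72,.5)) for c in np.arange(-.02,.01,.001))
    print(n,len(P),best)
print(env.read_position(),env.read_contact_force(),env.read_grip_force(),env.read_t())
W=np.load("pics/top4.npz")["W"]; m=(abs(W[...,0]-.492)<.06)&(abs(W[...,1]-.396)<.06)&(W[...,2]>.035)&(W[...,2]<.08); print(m.sum(),np.nanmean(W[m],0))
E
```

```text
side3 573 (np.int64(335), np.float64(58.00000000000001), np.float64(-0.012999999999999994))
side4 556 (np.int64(329), np.float64(58.00000000000001), np.float64(-0.012999999999999994))
top3 532 (np.int64(447), np.float64(57.5), np.float64(-0.011999999999999993))
top4 524 (np.int64(436), np.float64(57.00000000000001), np.float64(-0.013999999999999995))
[0.60493408 0.03452302 0.26480735] [-0.44553808 -3.07119236 -4.27639972] 34.999061822891235 26.35
122 [0.49161269 0.39303797 0.05163578]
```

```bash
python3 - <<'E'
from h import *
from scipy.optimize import least_squares
a=np.radians(-3.6); ax=np.array([np.cos(a),np.sin(a),0]); H=np.array([.48,.0424,.1])+.188*ax
def ang(n):
    W=np.load(f"pics/{n}.npz")["W"].reshape(-1,3); D=W-H; s=-D@ax; y=D@np.array([-np.sin(a),np.cos(a),0]); z=D[:,2]
    m=(s>-.03)&(s<.2)&(abs(y)<.122)&(abs(y)>.05)&(z>.015)&(z<.23); s,z=s[m],z[m]
    r=least_squares(lambda q:s*np.sin(q[0])-z*np.cos(q[0])-q[1],[1.02,-.012],loss="cauchy",f_scale=.001); return np.degrees(r.x[0]).round(2),r.x[1].round(4)
print([ang(n) for n in("side3","side4","top3","top4")])
env.move_gripper(0,50)
t=np.radians(59); p=env.read_position()
env.move_linear(p+.191*np.radians(1.5)*(ax*np.sin(t-.19)*1+np.array([0,0,np.cos(t-.19)])),velocity=.02)
for i in range(3):
    env.sleep(.7); snap("side",f"s5{i}"); snap("top",f"t5{i}"); print(ang(f"s5{i}"),ang(f"t5{i}"),env.read_contact_force().round(2),env.read_grip_force())
print(env.read_t())
E
```

```text
[(np.float64(55.93), np.float64(-0.0169)), (np.float64(55.98), np.float64(-0.017)), (np.float64(58.14), np.float64(-0.0116)), (np.float64(58.16), np.float64(-0.0118))]
(np.float64(56.94), np.float64(-0.0172)) (np.float64(59.22), np.float64(-0.0117)) [  5.3   -2.39 -23.62] 49.99325394630432
(np.float64(57.07), np.float64(-0.0167)) (np.float64(59.23), np.float64(-0.0117)) [  5.26  -2.18 -23.32] 49.99326825141907
(np.float64(56.92), np.float64(-0.0171)) (np.float64(59.19), np.float64(-0.0118)) [  5.38  -1.82 -25.32] 49.99322533607483
29.3667
```

The 24 N comes from my nudge direction: I got the sign of the knob's offset angle wrong, so I pushed along the lid instead of along the arc. I'll move to the right point on the arc, 2.5° past the earlier pose.

```bash
python3 - <<'E'
from h import *
from scipy.optimize import least_squares
a=np.radians(-3.6); ax=np.array([np.cos(a),np.sin(a),0]); H=np.array([.48,.0424,.1])+.188*ax
yh=np.array([-np.sin(a),np.cos(a),0])
def ang(n,c):
    W=np.load(f"pics/{n}.npz")["W"].reshape(-1,3); D=W-H; s=-D@ax; y=D@yh; z=D[:,2]
    m=(s>-.03)&(s<.2)&(abs(y)<.122)&(abs(y)>.05)&(z>.015)&(z<.23); s,z=s[m],z[m]
    r=least_squares(lambda q:s*np.sin(q[0])-z*np.cos(q[0])-q[1],[1.02,c],loss="cauchy",f_scale=.001); return np.degrees(r.x[0]).round(2),r.x[1].round(4)
t=np.radians(59.5)+.19
env.move_linear(np.array([.60493,.03452,.26481])+.191*np.radians(2.5)*(ax*np.sin(t)+np.array([0,0,np.cos(t)])),velocity=.02)
for i in range(3):
    env.sleep(.6); snap("side",f"s6{i}"); snap("top",f"t6{i}"); print(ang(f"s6{i}",-.015),ang(f"t6{i}",-.012),env.read_contact_force().round(2),env.read_grip_force())
print(env.read_t())
im=np.load("pics/s62.npz")["im"][90:290,220:420]; cv2.imwrite("pics/crop6.png",cv2.resize(im[:,:,::-1],(600,600),interpolation=cv2.INTER_CUBIC))
E
```

```text
(np.float64(58.36), np.float64(-0.0166)) (np.float64(60.61), np.float64(-0.0118)) [  2.28  -2.73 -16.91] 49.995152950286865
(np.float64(58.32), np.float64(-0.0168)) (np.float64(60.62), np.float64(-0.0117)) [  3.4   -1.57 -18.46] 49.994823932647705
(np.float64(58.39), np.float64(-0.0165)) (np.float64(60.61), np.float64(-0.0117)) [  2.05  -2.72 -19.96] 49.994505643844604
31.825
```

View pics/crop6.png

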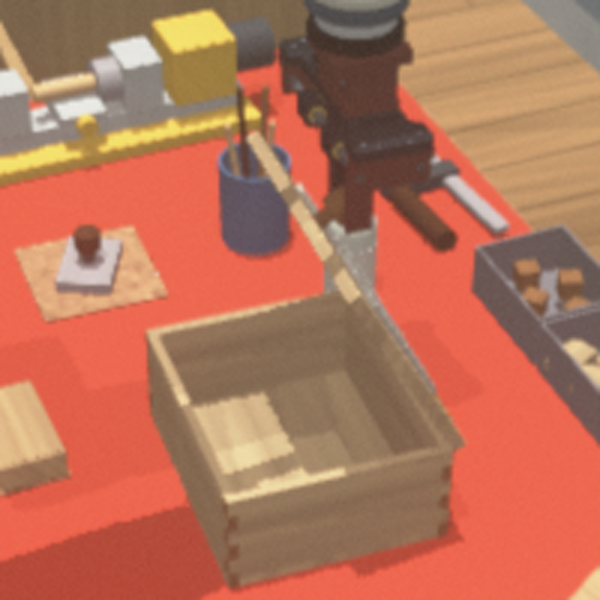

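The crop shows the lid held by the knob only, at about (310,200) in the crop. It touches nothing else, and the weight stands centred on the mat at (90,265). The angle reads 58 to 61° across the two cameras and is steady, so I'm handing in.

```bash
python3 -c "
from bench import env
print(env.sign_off())"
```

```text
the job is handed in; nothing more can be done
None
```

The weight stands upright in the middle of the cork mat, and I handed the job in with the fingers holding the lid by its knob, steady at about 60° (cameras read 58° to 61°); the hand-in gave no verdict.

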